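# Start the balance's calibration and hold the weight ready over the pan

## Task

Start the calibration of the jeweller's balance: press its power key (the round one at the left end of the row), then the zero key (the wide bar at the right end), then the calibrate key (the square one), one at a time, each fully down and let up again, leaving the small round unit key alone. Then lift the largest of the knob weights out of the wooden block, carry it over the clear draught shield, lower it inside and finish while still holding it upright and still, hovering about a centimetre above the middle of the pan, ready to be set down when the balance asks for it. Nothing may touch the pan or the shield, and everything else stays where it is.

Things in the scene. Friction and masses are not known exactly. Their poses are not given: they have to be found in the camera images.
- balance: Fixed white precision balance, 300 deep (x) x 220 wide (y). Origin: centre of its underside on the bench; +z up, -x its front, +y its left as one faces the keys. The grey key panel rises at 0.21 rad from 48 mm high at x = -150 to the flat deck, 70 mm high, at x = -50 to +150. Four white spring keys stand in a row 50 mm apart near the panel's front edge; a display lies behind them.
- key_power_top (a point): Centre of the top of the power key: round, 22 mm across, left end of the row (balance y = +75). Stands 7 mm proud of the panel; axes tilted with the panel, +z out of it. Like all four keys it sinks 4 mm, takes about 4 N to go fully down (beyond 3 mm counts as down), and springs back.
- key_power (a joint): How far the power key is pressed, m: 0 up, 0.004 fully down.
- key_unit_top (a point): Centre of the top of the unit key, not to be pressed: small round, 15 mm across, second from the left (y = +25 mm). Same height, travel and axes as the power key.
- key_unit (a joint): How far the unit key is pressed, m: 0 up, 0.004 fully down.
- key_cal_top (a point): Centre of the top of the calibrate key: square, 18 x 18 mm, third from the left (y = -25 mm). Same height, travel and axes as the power key.
- key_cal (a joint): How far the calibrate key is pressed, m: 0 up, 0.004 fully down.
- key_zero_top (a point): Centre of the top of the zero key: bar 36 mm wide (along the row) x 18 mm, rightmost (y = -75 mm). Same height, travel and axes as the power key.
- key_zero (a joint): How far the zero key is pressed, m: 0 up, 0.004 fully down.
- pan: Round steel weighing pan, 90 mm across, 6 mm thick, on the rear deck of the balance. Origin: centre of its underside. Must not be touched by anything.
- pan_top (a point): Centre of the pan's upper face (82 mm above the bench); z up, x and y as the balance's.
- shield: Draught shield: clear plastic tube with an aluminium-coloured rim, standing on the deck round the pan and centred on it: 130 mm outside, 122 mm inside diameter, 50 mm high, open at the top. Origin: centre of its lower end on the deck. Must not be touched.
- shield_rim (a point): Centre of the shield's open upper end (120 mm above the bench, 38 mm above the pan's upper face).
- block: Dark hardwood block 176 (x) x 66 (y) x 35 mm high, fixed, left or right of the balance, turned any way. Origin: centre of its underside. Four round wells 18 mm deep in a row along x, each 3 mm wider than its weight, centres at x = +55 (largest weight), +7, -33, -67 mm.
- w500: Largest weight, 500 g, polished steel, 76 mm tall, in the block's end well. Origin: centre of its flat underside (17 mm above the bench in the well), +z up its axis. Body 39 mm in diameter up to 46 mm, neck 16 mm in diameter from 50 to 57 mm, knob 22 mm in diameter from 60 to 74 mm, where it is gripped.
- w200: 200 g weight of the same shape, 29 mm in diameter, 56 mm tall (top 73 mm above the bench), 48 mm along the block from the largest. To stay in its well. Origin: centre of its underside.
- w100: 100 g weight of the same shape, 23 mm in diameter, 45 mm tall. To stay in its well. Origin: centre of its underside.
- w50: 50 g weight of the same shape, 18 mm in diameter, 37 mm tall. To stay in its well. Origin: centre of its underside.
- doming_block: Bystander: dark steel doming block, a 50 mm cube with round hollows, between balance and weights, near the robot. Origin: centre of its underside.
- loupe: Bystander: folded loupe, 46 x 24 x 14 mm, between balance and weights. Origin: underside, near its middle.
- jar: Bystander: closed amber glass jar, 56 mm in diameter, 100 mm tall, between balance and weights, farther from the robot. Origin: centre of its underside.
- stone_tin: Bystander: flat black tin of small stones, 60 mm in diameter, 16 mm high (stones up to 21 mm), beside the block. Origin: centre of its underside.
- screwdriver: Bystander: small screwdriver with a wooden handle, 140 mm long, up to about 30 mm high, lying along the block's other side. Origin: its underside, near its middle.
- gold_ring: Bystander: plain gold-coloured ring, 23 mm across, 6 mm high, lying flat beside the block beyond the screwdriver's tip. Origin: centre of its underside.
There are look-alikes about, which are no part of the job. Leave any red look-alike of the w500 alone.

How it is judged:
By the outcome, as a careful person would: the job done as asked, in the order asked, and still so for the second after the job is handed in, while the arm keeps its last pose, push and grip.
It also fails if it takes over 67 s, if anything falls off the work surface, if the arm or the gripper's body presses on something with over 40 N, if the wrist force passes 120 N, or if a joint passes its speed limit or range.

## Robot

A 6-joint arm with a two-finger parallel gripper is mounted at the origin on the work surface. World frame = base frame: x ahead of the robot, y to its left, z up, the work surface at z = 0. Lengths are in m, angles in rad, forces in N, time in s.
With the tool pointing down it reaches from about 0.3 to 0.775 m from the base axis. Payload 14.6 kg.
Tool frame: the origin (TCP) lies on the centre line of the jaws, within the pads' length; the fingertips stand 25 mm ahead of it and the grasp point (between the pads) lies 6 mm ahead of it (ctrl.tip_reach is the distance from the TCP to the fingertips, in m); z points along the fingers, y is the line along which they close (so a half turn about z gives the same grasp; the last joint's range is limited). The gripper opens to 94 mm and grips with 3 to 60 N. Pads are 16 mm wide; open, the fingers measure 119 mm over their backs; the gripper's body (75 mm by 177 mm) begins 78 mm behind the grasp point.
Start: joints at [1.232, 0.3, 1.521, -0, 1.321, -0.067], TCP at [0.148, 0.53, 0.23] pointing down, gripper open.
Joint ranges: [-3.03, 3.03], [-0.79, 2.21], [0.23, 2.52], [-1.04, 4.18], [0, 3.07], [-2.55, 2.55]. Speed limits (rad/s): [2.22, 2.22, 2.57, 3.14, 3.14, 3.14].

## Interface

Orientations are given as [roll, pitch, yaw] about the fixed x, y, z axes, in that order (R = Rz(yaw) Ry(pitch) Rx(roll)).
In Python, from station import ctrl gives the robot as it stands. The module is installed in compiled form; this text tells all that it offers.
- The arm moves only by the tool apply_moves, never from a script. Its argument "deltas" is a list of rows, each a list of 7 numbers: the closure in counts, from 0 (fully open) to 255 (shut), then the shift along the world's x, y, z in cm, then the turn, a rotation vector about the world's x, y, z in rad. In form: [[jaw, tx, ty, tz, ax, ay, az], ...]. A call has 1 to 10 rows; each row shifts and turns the commanded pose from where the row before left it; what a row does not reach is not made up. A row lasts 1/10 s, in which the tool goes at most 50 mm and 8.59 degrees, less where a joint would pass 70% of its speed; a pose out of reach is approached as far as the arm can. A call with a gripper value outside its range is refused whole. The fingers move at their own pace and stop on an object; "grip_force" is the grip in N (left out, the last holds). Time passes only in rows, so rows that do not move let the fingers close. It gives the time, the measured TCP pose, the force, the opening and the grip force at its end, in the units of the state.
- ctrl.get_obs(): the state, without advancing time (a new reading comes with each control period).
- ctrl.camera(name): name is "side" or "top"; returns a dict with "img" (384x512x3 uint8, red, green, blue), "K" (3x3 intrinsics, pixels), "pose" (4x4, takes a point from camera to world coordinates). Camera axes: x right, y up, looking along -z (the intrinsics and any distortion apply to the point x, -y, -z); pixel columns grow to the right and rows downward; lengths in m; the calibration is good to about 2 mm. A picture is of the moment at which its call begins. There is no depth.
- ctrl.hand_in(): hands the job in; it is judged then, once.
The state is a dict: "time_s": time; "qpos": joint angles; "joint_vel": joint speeds; "tau": joint torques, N m; "ee_pos": TCP position; "eef_rot": TCP orientation; "force": force on the tool from outside, world axes, zero at the start; "moment": the same for the moment, N m; "grip_width": finger opening in m; "grip_force": force on a finger pad.
Only numpy, scipy, OpenCV 4.12 (cv2) and the standard library are available. Lean on these libraries where they do the work, as an engineer would, in place of code of your own. Each camera call takes 0.05 s, during which the arm holds its last target. There are 200 camera calls.

## Working session

There is one attempt and no reset: what is moved stays moved. The work goes in short steps, Python scripts to look and compute and a tool call to move; the robot and the scene stay as the last step left them, time stands still between calls to the robot, and variables do not carry over. Pictures are saved under pics/ and viewed, at most 10 in all, crops included, and the job is handed in when it is done.

Besides the shell and the picture viewer there is one more tool, called as name(argument=value, ...), one argument or row to a line, values as JSON. apply_moves: Moves the arm, as the interface text tells. Its arguments: {"type":"object","properties":{"deltas":{"type":"array"},"grip_force":{"type":"number"}},"required":["deltas"]}

```bash
mkdir -p pics; cat > h.py <<'E'
import numpy as np, cv2
from station import ctrl
def ray(c,u,v):
    K=c["K"];P=c["pose"]
    d=np.array([(u-K[0,2])/K[0,0],-(v-K[1,2])/K[1,1],-1.0])
    return P[:3,3],P[:3,:3]@d
def onz(c,u,v,z):
    o,d=ray(c,u,v); return o+d*(z-o[2])/d[2]
def proj(c,p):
    P=c["pose"];q=P[:3,:3].T@(np.array(p)-P[:3,3]);K=c["K"]
    return np.array([K[0,2]+K[0,0]*q[0]/-q[2],K[1,2]+K[1,1]*-q[1]/-q[2]])
E
python3 - <<'E'
from h import *
print(ctrl.get_obs())
for n in("top","side"):
    c=ctrl.camera(n);print({k:v for k,v in c.items() if k!="img"})
    np.save(f"pics/{n}.npy",c["img"]);np.savez(f"{n}.npz",**c)
    cv2.imwrite(f"pics/{n}.png",cv2.resize(c["img"][:,:,::-1],(800,600),interpolation=cv2.INTER_CUBIC))
E
```

```text
{'time_s': 0.0, 'qpos': array([ 1.23239811e+00,  3.00469516e-01,  1.52159206e+00, -1.00916894e-05,
        1.32073106e+00, -6.66167325e-02]), 'joint_vel': array([ 4.68798572e-04,  5.22489269e-05, -9.11324232e-04,  5.11329770e-04,
       -2.19892970e-04, -4.30638716e-04]), 'tau': array([ 6.50967522e-04, -5.31794250e+01, -3.52739525e+01,  7.08467234e-02,
        2.42924545e-02, -8.16665647e-05]), 'ee_pos': array([0.14757841, 0.52957498, 0.22988255]), 'eef_rot': array([-3.14039469e+00, -7.01264240e-05,  2.86981363e+00]), 'force': array([-0.19040536,  0.90813808,  0.04897417]), 'moment': array([-0.0220083 , -0.00528901, -0.03309753]), 'grip_force': 0.0, 'grip_width': 0.09390484205165163}
{'K': array([[428.60345386,   0.        , 251.71627506],
       [  0.        , 428.60345386, 197.91351408],
       [  0.        ,   0.        ,   1.        ]]), 'pose': array([[-0.00252139,  0.97730163, -0.21183759,  0.31623963],
       [-0.99999562, -0.00213611,  0.0020476 ,  0.03309338],
       [ 0.00154861,  0.21184183,  0.97730274,  1.20873986],
       [ 0.        ,  0.        ,  0.        ,  1.        ]])}
{'K': array([[411.80207755,   0.        , 248.66710457],
       [  0.        , 411.80207755, 190.93827319],
       [  0.        ,   0.        ,   1.        ]]), 'pose': array([[-0.95412038,  0.19496808, -0.2272482 ,  0.3621779 ],
       [-0.29941077, -0.61430976,  0.73005254,  0.6919432 ],
       [ 0.00273615,  0.76459857,  0.644501  ,  0.68986683],
       [ 0.        ,  0.        ,  0.        ,  1.        ]])}
```

View pics/top.png

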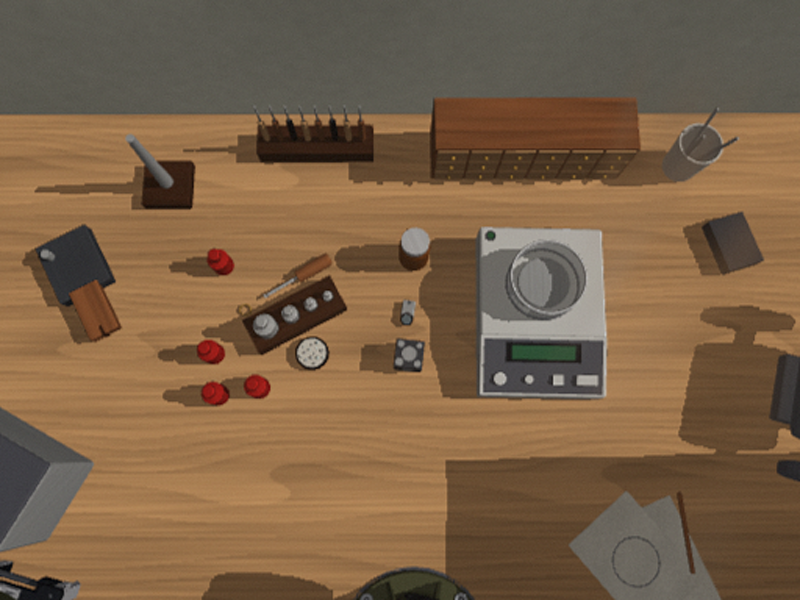

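View pics/side.png

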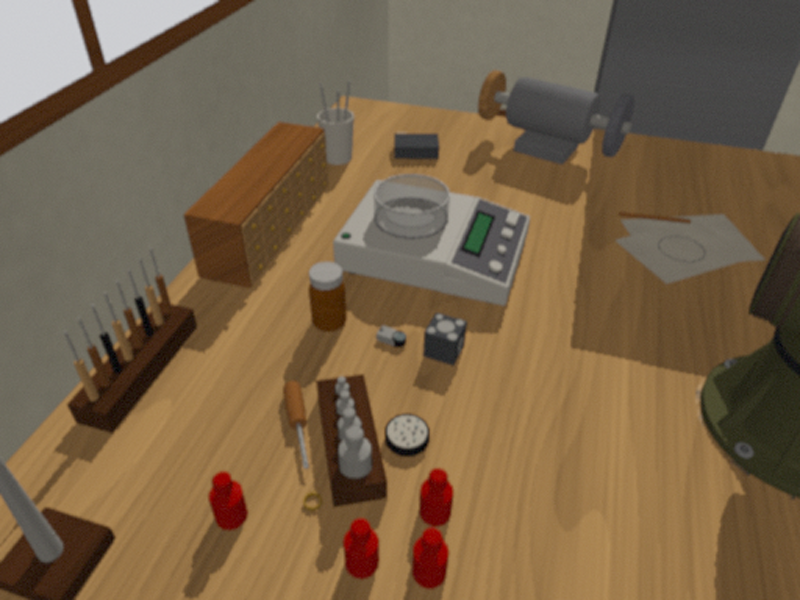

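The top view shows:
- **Keys:** power (499,378), unit (529,379), cal (558,380) and zero bar (587,380).
- **Shield:** around (545,280).
- **Steel w500:** in the block's left end at (265,325). Its look-alikes are the red weights at (220,262), (210,351), (257,386) and (215,393), plus the smaller steel weights at (290,313), (310,303) and (327,296).

I choose the steel one at (265,325), the largest and at the block's end.

```bash
cat > m.py <<'E'
from h import *
T=dict(np.load("top.npz"));S=dict(np.load("side.npz"))
def blobs(c,box,lo,hi,amin,amax,name):
    x0,y0,x1,y1=[int(v*.64) for v in box]
    im=cv2.resize(c["img"][y0:y1,x0:x1],None,fx=4,fy=4,interpolation=cv2.INTER_CUBIC)
    hsv=cv2.cvtColor(im,cv2.COLOR_RGB2HSV)
    m=cv2.inRange(hsv,lo,hi)
    n,_,st,ce=cv2.connectedComponentsWithStats(m)
    for i in range(1,n):
        if amin<st[i,4]<amax: 
            b=st[i]; print(name,"c",np.round((ce[i]+.5)/4-.5+[x0,y0],1),"box",np.round([x0+b[0]/4,y0+b[1]/4,b[2]/4,b[3]/4],1),"A",b[4]/16)
blobs(T,(488,366,602,392),(0,0,150),(180,60,255),100,9000,"Tkeys")
blobs(S,(480,205,527,280),(0,0,150),(180,60,255),100,9000,"Skeys")
blobs(T,(470,220,612,402),(0,0,120),(180,60,255),30000,9e9,"Tbal")
blobs(T,(235,270,355,360),(0,0,90),(180,90,255),60,9000,"Tw")
blobs(T,(235,270,355,360),(0,60,0),(180,255,95),3000,90000,"Tblock")
blobs(S,(310,370,395,505),(0,0,90),(180,90,255),60,9000,"Sw")
def crop(c,box,f):
    x0,y0,x1,y1=[int(v*.64) for v in box]
    return cv2.resize(c["img"][y0:y1,x0:x1,::-1],f,interpolation=cv2.INTER_CUBIC)
a=crop(T,(470,220,612,402),(390,500));b=crop(T,(235,260,355,416),(385,500))
cv2.imwrite("pics/c1.png",np.hstack([a,b]))
a=crop(S,(330,165,535,305),(400,273));b=crop(S,(300,360,400,520),(344,550))
o=np.zeros((550,744,3),np.uint8);o[:273,:400]=a;o[:,400:]=b
cv2.imwrite("pics/c2.png",o)
E
python3 m.py
```

```text
Tkeys c [319.7 241.9] box [316.2 238.5   7.8   7.8] A 43.0
Tkeys c [356.8 242.8] box [354.2 240.2   6.2   6.2] A 35.75
Tkeys c [338.3 242.3] box [336.2 240.5   4.8   4.8] A 17.25
Tkeys c [375.6 242.9] box [369.5 240.5  13.    6. ] A 72.125
Skeys c [327.9 138. ] box [324.5 133.8   9.    9.2] A 43.375
Skeys c [324.3 148. ] box [321.8 146.5   6.    4. ] A 18.0
Skeys c [320.8 158.4] box [319.5 157.5   3.8   3. ] A 8.3125
Skeys c [316.9 169.4] box [314.  167.2   6.8   5.2] A 25.625
Tbal c [353.1 188.5] box [307.  145.2  81.2 109.8] A 3196.8125
Tw c [178.2 183.8] box [168.5 177.8  20.   13. ] A 56.75
Tw c [209.5 188.8] box [207.2 186.2   5.8   6.2] A 28.375
Tw c [198.7 194. ] box [195.8 190.2   7.5   8.5] A 46.375
Tw c [185.6 200.2] box [180.2 195.2  10.8  10.8] A 78.4375
Tw c [169.9 207.8] box [163.  201.2  15.2  14.2] A 156.625
Tw c [199.1 223.5] box [190.  216.2  19.   13.8] A 213.6875
Tblock c [188.7 201.2] box [152.  176.5  70.   50.8] A 1285.6875
Sw c [249.6 275.2] box [247.2 268.    4.8  15.8] A 53.25
```

View pics/c1.png

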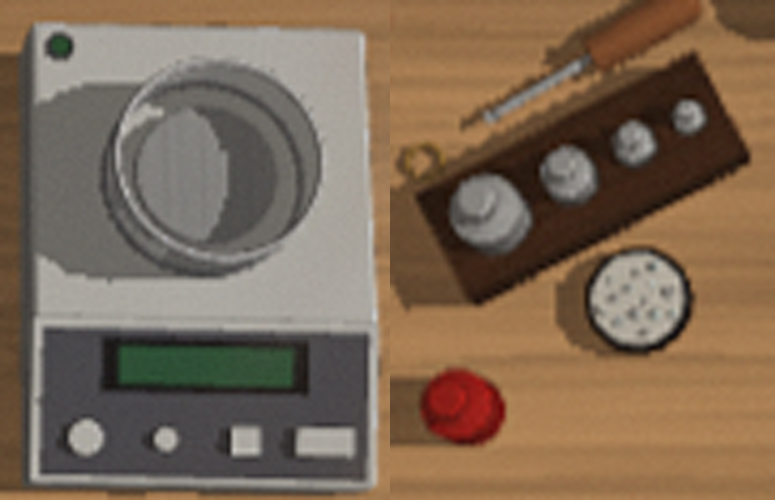

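View pics/c2.png

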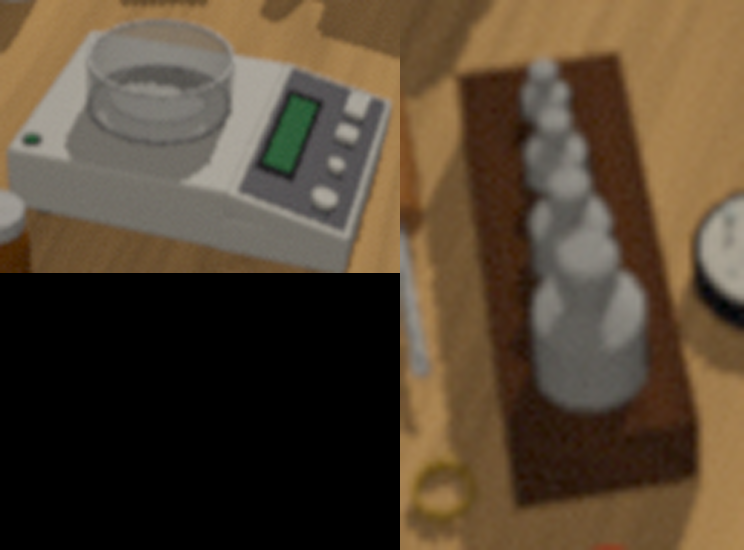

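The crops show the four keys at c1 (86,437), (166,439), (245,441), (326,442). The steel w500 knob is at c1 (478,197) and c2 (586,250), so the choice is confirmed. The shield rim is centred near c1 (215,160).

```bash
cat > m2.py <<'E'
from h import *
T=dict(np.load("top.npz"));S=dict(np.load("side.npz"))
def tri(a,b):
    o1,d1=ray(T,*a);o2,d2=ray(S,*b);d1/=np.linalg.norm(d1);d2/=np.linalg.norm(d2)
    A=np.stack([d1,-d2],1);s=np.linalg.lstsq(A,o2-o1,rcond=None)[0]
    p,q=o1+s[0]*d1,o2+s[1]*d2;return (p+q)/2,np.linalg.norm(p-q)
tk=[(319.7,241.9),(338.3,242.3),(356.8,242.8),(375.6,242.9)]
sk=[(316.9,169.4),(320.8,158.4),(324.3,148.0),(327.9,138.0)]
for a,b in zip(tk,sk):
    p,e=tri(a,b);print("key",p.round(4),"err",round(e,4),"top@.058",onz(T,*a,.058)[:2].round(4),"side@.058",onz(S,*b,.058)[:2].round(4))
def c1a(x,y): return 300+x*91/390-.5, 140+y*117/500-.5
def c1b(x,y): return 150+(x-390)/5-.5,166+y/5-.5
def c2b(x,y): return 192+(x-400)/5.375-.5,230+y/5.39-.5
for n,(x,y),z in [("rearL",(30,23),.07),("rearR",(366,33),.07),("foldL",(36,320),.07),("foldR",(376,318),.07),("frL",(28,484),.048),("frR",(377,487),.048),("rimc",(215,160),.12)]:
    print(n,onz(T,*c1a(x,y),z)[:2].round(4))
print("knob tri",tri(c1b(478,196),c2b(586,250)), onz(T,*c1b(478,196),.093)[:2],onz(S,*c2b(586,250),.093)[:2])
for n,(x,y) in [("A",(415,193)),("B",(697,53)),("C",(750,157)),("D",(475,303))]: print("block",n,onz(T,*c1b(x,y),.035)[:2].round(4))
for n,p,z in [("w200",(568,157),.073),("w100",(634,131),.062),("w50",(690,110),.054)]: print(n,onz(T,*c1b(*p),z)[:2].round(4))
# shield rim by edges: bright rim pixels in top view
E
python3 m2.py
```

```text
key [ 0.4442 -0.151   0.0626] err 0.0008 top@.058 [ 0.4443 -0.1518] side@.058 [ 0.4452 -0.1572]
key [ 0.4429 -0.2007  0.0629] err 0.0008 top@.058 [ 0.4431 -0.2017] side@.058 [ 0.4439 -0.2078]
key [ 0.4417 -0.25    0.0639] err 0.0014 top@.058 [ 0.4416 -0.2514] side@.058 [ 0.4432 -0.2589]
key [ 0.4406 -0.2998  0.0654] err 0.0004 top@.058 [ 0.4412 -0.3019] side@.058 [ 0.4418 -0.3116]
rearL [ 0.7143 -0.1227]
rearR [ 0.707  -0.3414]
foldL [ 0.5173 -0.1207]
foldR [ 0.5181 -0.3348]
frL [ 0.4162 -0.1154]
frR [ 0.4138 -0.335 ]
rimc [ 0.6081 -0.2267]
knob tri (array([0.5401663 , 0.25534927, 0.09301794]), np.float64(4.376245562468623e-05)) [0.5401477  0.25534967] [0.54019431 0.25533492]
block A [0.5536 0.3021]
block B [0.6341 0.1461]
block C [0.5737 0.1153]
block D [0.4915 0.2662]
w200 [0.5656 0.2114]
w100 [0.5826 0.1773]
w50 [0.5963 0.1476]
```

Keys triangulate to z ≈ 0.062 with 50 mm spacing, and the knob top comes out at z = 0.0930, both as they must be. Moving now to above the power key with the jaws shut.

apply_moves(
  deltas=[
    [255,1.43,-3.4,0,0,0,0.0124],
    [255,1.43,-3.4,0,0,0,0.0124],
    [255,1.43,-3.4,0,0,0,0.0124],
    [255,1.43,-3.4,0,0,0,0.0124],
    [255,1.43,-3.4,0,0,0,0.0124],
    [255,1.43,-3.4,0,0,0,0.0124],
    [255,1.43,-3.4,0,0,0,0.0124],
    [255,1.43,-3.4,0,0,0,0.0124],
    [255,1.43,-3.4,0,0,0,0.0124],
    [255,1.43,-3.4,0,0,0,0.0124],
  ],
  grip_force=10,
)

```text
time_s: 1.1
ee_pos: [0.2908, 0.1884, 0.2304]
eef_rot: [3.142, 0.0, 2.995]
force: [0.4, 0.8, 0.1]
grip_width: 0.0176
grip_force: 0.0
```

apply_moves(
  deltas=[
    [255,1.43,-3.4,0,0,0,0.0124],
    [255,1.43,-3.4,0,0,0,0.0124],
    [255,1.43,-3.4,0,0,0,0.0124],
    [255,1.43,-3.4,0,0,0,0.0124],
    [255,1.43,-3.4,0,0,0,0.0124],
    [255,1.43,-3.4,0,0,0,0.0124],
    [255,1.43,-3.4,0,0,0,0.0124],
    [255,1.43,-3.4,0,0,0,0.0124],
    [255,1.43,-3.4,0,0,0,0.0124],
    [255,1.43,-3.4,0,0,0,0.0124],
  ],
)

```text
time_s: 2.1
ee_pos: [0.4339, -0.1518, 0.2302]
eef_rot: [3.141, -0.0, 3.118]
force: [0.4, 0.2, 0.4]
grip_width: 0.0003
grip_force: 0.0
```

apply_moves(
  deltas=[
    [255,0,0,-3,-0.001,-0.0433,0],
    [255,0,0,-3,-0.001,-0.0433,0],
    [255,0,0,-3,-0.001,-0.0433,0],
    [255,0,0,-1.5,-0.001,-0.0433,0],
    [255,0,0,-1,-0.001,-0.0433,0],
    [255,0,0,0,0,0,0],
    [255,0,0,0,0,0,0],
  ],
)

```text
time_s: 2.8
ee_pos: [0.4337, -0.1503, 0.1158]
eef_rot: [3.141, 0.216, 3.118]
force: [1.0, -0.1, 0.2]
grip_width: 0.0004
grip_force: 0.0
```

```bash
python3 - <<'E'
from h import *
o=ctrl.get_obs();tip=o["ee_pos"]+.025*np.array([.215,-.005,-.977]);print(tip)
ims=[]
for n,k in(("top",(.4437,-.1512,.061)),("side",(.4437,-.1512,.061))):
    c=ctrl.camera(n);u,v=proj(c,k).astype(int);print(n,proj(c,k),proj(c,tip))
    ims.append(cv2.resize(c["img"][v-40:v+30,u-35:u+35,::-1],(390,390),interpolation=cv2.INTER_CUBIC))
cv2.imwrite("pics/c3.png",np.hstack(ims))
E
```

```text
[ 0.43910127 -0.15045402  0.09140438]
top [319.67475835 241.99419351] [321.27624748 242.45844702]
side [317.18797415 169.93369051] [320.33160671 160.64237301]
```

View pics/c3.png

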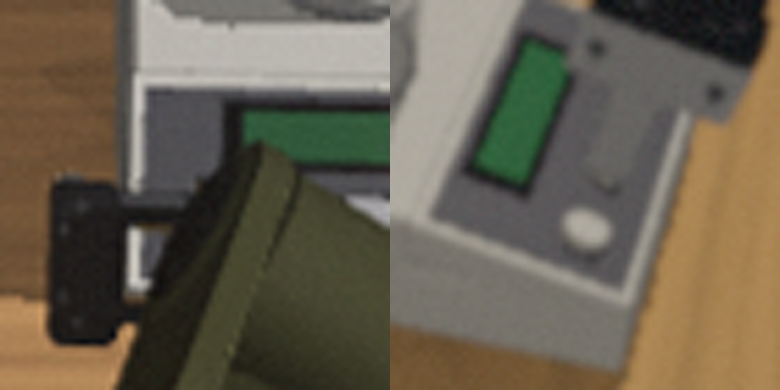

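The tip sits straight up the normal from the power key, at crop c3 (605,180) with the key at (586,230). Descending to about 3 mm above it.

apply_moves(
  deltas=[
    [255,0,-0.03,-0.9,0,0,0],
    [255,0.17,-0.03,-0.9,0,0,0],
    [255,0.17,0,-0.8,0,0,0],
    [255,0,0,0,0,0,0],
  ],
)

```text
time_s: 3.3
ee_pos: [0.4367, -0.1505, 0.088]
eef_rot: [3.14, 0.214, 3.118]
force: [-0.4, 0.4, 0.0]
grip_width: 0.0003
grip_force: 0.0
```

apply_moves(
  deltas=[
    [255,0.04,0,-0.2,0,0,0],
    [255,0,0,0,0,0,0],
  ],
)

```text
time_s: 3.5
ee_pos: [0.4375, -0.1508, 0.0874]
eef_rot: [3.141, 0.216, 3.118]
force: [-0.0, 0.5, -0.1]
grip_width: 0.0006
grip_force: 0.0
```

apply_moves(
  deltas=[
    [255,0.04,0,-0.2,0,0,0],
    [255,0,0,0,0,0,0],
  ],
)

```text
time_s: 3.7
ee_pos: [0.438, -0.1508, 0.0855]
eef_rot: [-3.142, 0.217, 3.118]
force: [1.3, -0.4, 0.7]
grip_width: 0.0007
grip_force: 0.3
```

apply_moves(
  deltas=[
    [255,0.04,0,-0.2,0,0,0],
    [255,0,0,0,0,0,0],
  ],
)

```text
time_s: 3.9
ee_pos: [0.4384, -0.1509, 0.0835]
eef_rot: [-3.142, 0.217, 3.118]
force: [-0.1, 0.0, 3.1]
grip_width: 0.0006
grip_force: 1.2
```

apply_moves(
  deltas=[
    [255,0.03,0,-0.15,0,0,0],
    [255,0,0,0,0,0,0],
  ],
)

```text
time_s: 4.1
ee_pos: [0.4387, -0.1509, 0.082]
eef_rot: [-3.142, 0.217, 3.118]
force: [0.0, -0.7, 4.8]
grip_width: 0.0003
grip_force: 1.9
```

apply_moves(
  deltas=[
    [255,0.03,0,-0.15,0,0,0],
    [255,0,0,0,0,0,0],
  ],
)

```text
time_s: 4.3
ee_pos: [0.439, -0.1509, 0.0811]
eef_rot: [-3.141, 0.217, 3.118]
force: [-8.4, 1.7, 17.0]
grip_width: 0.0006
grip_force: 9.2
```

Stop reached at 17 N, so the power key went fully down. Releasing it and moving over to the zero bar, well above the unit key.

apply_moves(
  deltas=[
    [255,-0.2,0,0.8,0,0,0],
    [255,-0.3,0,1.5,0,0,0],
    [255,0,0,1.5,0,0,0],
    [255,0,0,0,0,0,0],
  ],
)

```text
time_s: 4.7
ee_pos: [0.4344, -0.1511, 0.1198]
eef_rot: [-3.141, 0.219, 3.118]
force: [-0.0, 0.1, 0.6]
grip_width: 0.0002
grip_force: 0.0
```

apply_moves(
  deltas=[
    [255,-0.08,-3,0,0,0,0],
    [255,-0.08,-3,0,0,0,0],
    [255,-0.07,-3,0,0,0,0],
    [255,-0.07,-3,0,0,0,0],
    [255,-0.07,-3,0,0,0,0],
    [255,0,0,-1.5,0,0,0],
    [255,0,0,0,0,0,0],
  ],
)

```text
time_s: 5.4
ee_pos: [0.4291, -0.3005, 0.1009]
eef_rot: [3.139, 0.214, 3.116]
force: [-0.3, 0.5, 0.4]
grip_width: 0.0005
grip_force: 0.0
```

apply_moves(
  deltas=[
    [255,0.15,0,-0.9,0,0,0],
    [255,0.13,0,-0.6,0,0,0],
    [255,0,0,0,0,0,0],
  ],
)

```text
time_s: 5.7
ee_pos: [0.433, -0.3001, 0.0876]
eef_rot: [3.141, 0.216, 3.118]
force: [0.1, -0.1, -0.4]
grip_width: 0.0006
grip_force: 0.0
```

apply_moves(
  deltas=[
    [255,0.04,0,-0.2,0,0,0],
    [255,0,0,0,0,0,0],
  ],
)

```text
time_s: 5.9
ee_pos: [0.4335, -0.3007, 0.0865]
eef_rot: [3.142, 0.217, 3.118]
force: [0.7, -0.3, -0.4]
grip_width: 0.0004
grip_force: 0.0
```

apply_moves(
  deltas=[
    [255,0.07,0,-0.2,0,0,0],
    [255,0.04,0,-0.15,0,0,0],
    [255,0,0,0,0,0,0],
  ],
)

```text
time_s: 6.2
ee_pos: [0.4346, -0.3009, 0.083]
eef_rot: [-3.142, 0.217, 3.118]
force: [-0.3, 0.2, 2.4]
grip_width: 0.0004
grip_force: 1.4
```

apply_moves(
  deltas=[
    [255,0.03,0,-0.15,0,0,0],
    [255,0,0,0,0,0,0],
  ],
)

```text
time_s: 6.4
ee_pos: [0.4349, -0.3009, 0.0817]
eef_rot: [-3.142, 0.217, 3.118]
force: [-3.0, 1.3, 5.2]
grip_width: 0.0005
grip_force: 3.4
```

apply_moves(
  deltas=[
    [255,0.02,0,-0.1,0,0,0],
    [255,0,0,0,0,0,0],
  ],
)

```text
time_s: 6.6
ee_pos: [0.435, -0.3009, 0.0812]
eef_rot: [-3.141, 0.217, 3.118]
force: [-7.2, 3.3, 15.0]
grip_width: 0.0006
grip_force: 7.7
```

The zero key bottomed at 15 N. Next is the calibrate key, 50 mm to the left.

apply_moves(
  deltas=[
    [255,-0.2,0,0.8,0,0,0],
    [255,-0.2,0,1.0,0,0,0],
    [255,0,0,0.7,0,0,0],
    [255,0.06,2.5,0,0,0,0],
    [255,0.06,2.5,0,0,0,0],
    [255,0,0,0,0,0,0],
  ],
)

```text
time_s: 7.2
ee_pos: [0.4321, -0.2489, 0.1057]
eef_rot: [3.141, 0.216, 3.119]
force: [-0.3, -0.2, 0.1]
grip_width: 0.0009
grip_force: 0.0
```

apply_moves(
  deltas=[
    [255,0.1,0,-0.8,0,0,0],
    [255,0.2,0,-0.9,0,0,0],
    [255,0.02,0,-0.1,0,0,0],
    [255,0,0,0,0,0,0],
  ],
)

```text
time_s: 7.6
ee_pos: [0.4351, -0.2511, 0.0868]
eef_rot: [3.141, 0.216, 3.117]
force: [0.4, -0.6, 0.6]
grip_width: 0.0005
grip_force: 0.0
```

apply_moves(
  deltas=[
    [255,0.04,0,-0.2,0,0,0],
    [255,0.04,0,-0.15,0,0,0],
    [255,0,0,0,0,0,0],
  ],
)

```text
time_s: 7.9
ee_pos: [0.4362, -0.251, 0.084]
eef_rot: [-3.141, 0.217, 3.118]
force: [-1.4, -1.4, 2.2]
grip_width: 0.0005
grip_force: 1.0
```

apply_moves(
  deltas=[
    [255,0.03,0,-0.15,0,0,0],
    [255,0,0,0,0,0,0],
  ],
)

```text
time_s: 8.1
ee_pos: [0.4366, -0.251, 0.0826]
eef_rot: [-3.141, 0.217, 3.118]
force: [-1.9, -2.3, 2.9]
grip_width: 0.0003
grip_force: 1.7
```

apply_moves(
  deltas=[
    [255,0.03,0,-0.15,0,0,0],
    [255,0,0,0,0,0,0],
  ],
)

```text
time_s: 8.3
ee_pos: [0.4369, -0.251, 0.0815]
eef_rot: [-3.141, 0.217, 3.118]
force: [-6.6, -1.3, 11.7]
grip_width: 0.0003
grip_force: 6.5
```

apply_moves(
  deltas=[
    [255,0.01,0,-0.06,0,0,0],
    [255,0,0,0,0,0,0],
  ],
)

```text
time_s: 8.5
ee_pos: [0.4369, -0.251, 0.0812]
eef_rot: [-3.141, 0.217, 3.118]
force: [-10.1, 1.2, 16.0]
grip_width: 0.0001
grip_force: 9.0
```

All three keys are done. Retreating, untilting, and going over to the weight with the jaws opening across the block.

apply_moves(
  deltas=[
    [255,-0.2,0,0.8,0,0,0],
    [255,-0.2,0,1.2,0,0,0],
    [255,0,0,2.0,0.001,0.0433,0],
    [255,0,0,2.0,0.001,0.0433,0],
    [255,0,0,2.0,0.001,0.0433,0],
    [255,0,0,2.0,0.001,0.0433,0],
    [255,0,0,2.0,0.001,0.0433,0],
    [255,0,0,0,0,0,0],
  ],
)

```text
time_s: 9.3
ee_pos: [0.4339, -0.2511, 0.2029]
eef_rot: [-3.139, 0.003, 3.118]
force: [-0.3, -0.0, 0.1]
grip_width: 0.0005
grip_force: 0.0
```

apply_moves(
  deltas=[
    [0,0.8,4.0,0,0,0,-0.089],
    [0,0.8,4.0,0,0,0,-0.089],
    [0,0.8,4.0,0,0,0,-0.089],
    [0,0.8,4.0,0,0,0,-0.089],
    [0,0.8,4.0,0,0,0,-0.089],
    [0,0.8,4.0,0,0,0,-0.089],
    [0,0.8,4.0,0,0,0,-0.089],
    [0,0.8,4.0,0,0,0,-0.089],
    [0,0.8,4.0,0,0,0,-0.089],
    [0,0.8,4.0,0,0,0,-0.089],
  ],
)

```text
time_s: 10.3
ee_pos: [0.5125, 0.1509, 0.1995]
eef_rot: [3.141, -0.001, 2.224]
force: [-0.3, -0.1, -0.1]
grip_width: 0.0771
grip_force: 0.0
```

apply_moves(
  deltas=[
    [0,0.8,4.0,0,0,0,-0.089],
    [0,0.8,4.0,0,0,0,-0.089],
    [0,0.8,2.6,0,0,0,0],
    [0,0,0,0,0,0,0],
    [0,0,0,0,0,0,0],
  ],
)

```text
time_s: 10.8
ee_pos: [0.5364, 0.255, 0.1993]
eef_rot: [-3.14, -0.0, 2.051]
force: [-0.4, 0.4, -0.6]
grip_width: 0.094
grip_force: 0.0
```

```bash
python3 - <<'E'
from h import *
o=ctrl.get_obs();print(o["ee_pos"],o["eef_rot"],o["qpos"])
ims=[]
for n in("top","side"):
    c=ctrl.camera(n);np.savez(n+"2.npz",**c)
    p=(.443,-.225,.061) if n=="top" else (.54,.2553,.09)
    u,v=proj(c,p).astype(int)
    r=(45,50) if n=="top" else (75,60)
    if n=="top": v-=45;r=(70,60)
    ims.append(cv2.resize(c["img"][max(v-r[0],0):v+r[0],u-r[1]:u+r[1],::-1],(399,500),interpolation=cv2.INTER_CUBIC));print(n,u,v)
cv2.imwrite("pics/c4.png",np.hstack(ims))
E
```

```text
[0.53635597 0.25502015 0.19928438] [-3.14048826e+00 -4.63686998e-04  2.05067421e+00] [ 3.82017697e-01  4.23409161e-01  1.42749430e+00  3.67782696e-04
  1.29183362e+00 -9.79619174e-02]
top 347 197
side 226 276
```

View pics/c4.png

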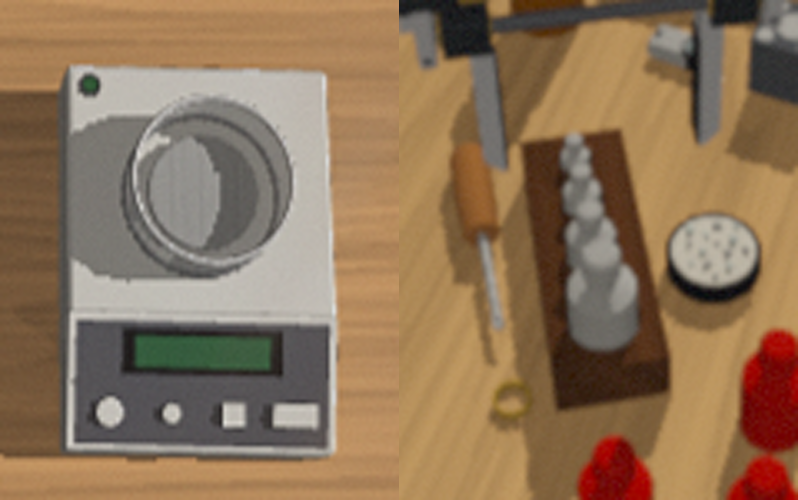

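All keys are back up. The jaws straddle the block crosswise, above the weight. Descending to the knob.

apply_moves(
  deltas=[
    [0,0.38,0.03,-1,0,0,0],
    [0,0,0,-2,0,0,0],
    [0,0,0,-2,0,0,0],
    [0,0,0,-2,0,0,0],
    [0,0,0,-1.2,0,0,0],
    [0,0,0,-1,0,0,0],
    [0,0,0,-0.5,0,0,0],
    [0,0,0,-0.5,0,0,0],
    [0,0,0,0,0,0,0],
    [0,0,0,0,0,0,0],
  ],
)

```text
time_s: 11.9
ee_pos: [0.5409, 0.2556, 0.0988]
eef_rot: [3.141, 0.0, 2.05]
force: [0.5, -0.4, 0.9]
grip_width: 0.0943
grip_force: 0.0
```

```bash
python3 - <<'E'
from h import *
o=ctrl.get_obs();print(o["ee_pos"],o["eef_rot"],o["force"])
c=ctrl.camera("side");u,v=proj(c,(.54,.2553,.09)).astype(int)
cv2.imwrite("pics/c5.png",cv2.resize(c["img"][v-40:v+40,u-50:u+50,::-1],(700,560),interpolation=cv2.INTER_CUBIC))
# shield: bright rim, ellipse via edges of top view
T=dict(np.load("top2.npz"))
g=cv2.cvtColor(T["img"],cv2.COLOR_RGB2GRAY)
th=np.linspace(0,2*np.pi,72,endpoint=False)
c0=np.array([.608,-.227])
for it in range(3):
  P=[]
  for t in th:
    best=None
    for r in np.arange(.056,.074,.0005):
        def s(rr):
            u,v=proj(T,(c0[0]+rr*np.cos(t),c0[1]+rr*np.sin(t),.12));return float(cv2.getRectSubPix(g,(1,1),(float(u),float(v)))[0,0])
        if best is None or s(r)>best[0]: best=(s(r),r)
    P.append((best[1],t))
  P=np.array(P);xy=c0+P[:,:1]*np.stack([np.cos(P[:,1]),np.sin(P[:,1])],1)
  A=np.c_[2*xy,np.ones(len(xy))];w=np.ones(len(xy))
  for _ in range(10):
    s=np.linalg.lstsq(A*w[:,None],(xy**2).sum(1)*w,rcond=None)[0];R=np.sqrt(s[2]+s[0]**2+s[1]**2)
    e=np.abs(np.hypot(*(xy-s[:2]).T)-R);w=1/(1+(e/.0015)**2)
  print("rim",s[:2],R,np.median(e)); c0=s[:2]
# pan: ellipse centre from crop estimate
E
```

```text
[0.54086873 0.25561165 0.09881418] [3.14084328e+00 5.20807598e-05 2.04984847e+00] [ 0.49785048 -0.40288865  0.90327688]
rim [ 0.61236485 -0.23208677] 0.06553115419159374 0.001141028677614439
rim [ 0.61279008 -0.23291901] 0.06609236494016331 0.001434018207490624
rim [ 0.61208215 -0.23249012] 0.06548491204654655 0.0012070406195017341
```

View pics/c5.png

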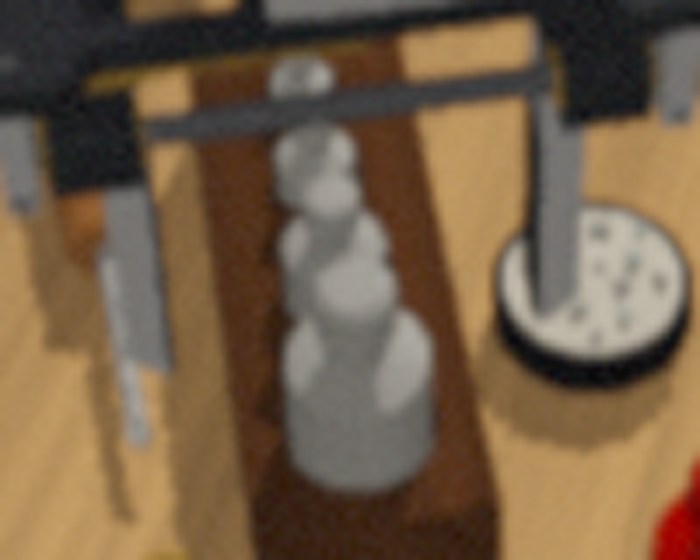

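The knob is midway between the fingertips at (150,370) and (555,310). Lowering 2 mm, then closing gently and gripping firmly.

apply_moves(
  deltas=[
    [0,-0.05,0,-0.15,0,0,0],
    [120,0,0,0,0,0,0],
    [160,0,0,0,0,0,0],
    [180,0,0,0,0,0,0],
    [200,0,0,0,0,0,0],
    [220,0,0,0,0,0,0],
    [255,0,0,0,0,0,0],
    [255,0,0,0,0,0,0],
    [255,0,0,0,0,0,0],
  ],
  grip_force=15,
)

```text
time_s: 12.85
ee_pos: [0.5402, 0.2555, 0.0968]
eef_rot: [-3.142, 0.0, 2.05]
force: [0.9, -0.1, 0.6]
grip_width: 0.0334
grip_force: 0.0
```

apply_moves(
  deltas=[
    [255,0,0,0,0,0,0],
    [255,0,0,0,0,0,0],
    [255,0,0,0,0,0,0],
  ],
  grip_force=40,
)

```text
time_s: 13.15
ee_pos: [0.5402, 0.2555, 0.0969]
eef_rot: [3.141, 0.0, 2.05]
force: [0.5, 1.3, -1.3]
grip_width: 0.0205
grip_force: 40.0
```

apply_moves(
  deltas=[
    [255,0,0,0.3,0,0,0],
    [255,0,0,0.7,0,0,0],
    [255,0,0,1,0,0,0],
    [255,0,0,1,0,0,0],
    [255,0,0,1,0,0,0],
    [255,0,0,1,0,0,0],
    [255,0,0,0,0,0,0],
  ],
)

```text
time_s: 13.85
ee_pos: [0.5407, 0.2557, 0.1487]
eef_rot: [3.139, 0.0, 2.05]
force: [-0.4, -1.3, -5.2]
grip_width: 0.0206
grip_force: 40.0
```

apply_moves(
  deltas=[
    [255,0,0,1.5,0,0,0],
    [255,0,0,2,0,0,0],
    [255,0,0,2,0,0,0],
    [255,0,0,2,0,0,0],
    [255,0,0,1,0,0,0],
    [255,0,0,0,0,0,0],
  ],
)

```text
time_s: 14.45
ee_pos: [0.5405, 0.2556, 0.2334]
eef_rot: [3.139, 0.0, 2.05]
force: [0.1, -0.5, -5.1]
grip_width: 0.0207
grip_force: 40.0
```

```bash
python3 - <<'E'
from h import *
o=ctrl.get_obs();print(o["ee_pos"],o["eef_rot"],o["force"],o["moment"],o["grip_width"])
c=ctrl.camera("side");u,v=proj(c,(.54,.2553,.15)).astype(int);print(u,v)
cv2.imwrite("pics/c6.png",cv2.resize(c["img"][v-50:v+80,u-80:u+80,::-1],(720,585),interpolation=cv2.INTER_CUBIC))
E
```

```text
[0.54050095 0.25562612 0.23335274] [3.13932884e+00 2.44684920e-04 2.04981241e+00] [ 0.07616998 -0.53427314 -5.14965125] [-0.0358418   0.00031114  0.00396534] 0.02069005643548785
225 254
```

View pics/c6.png

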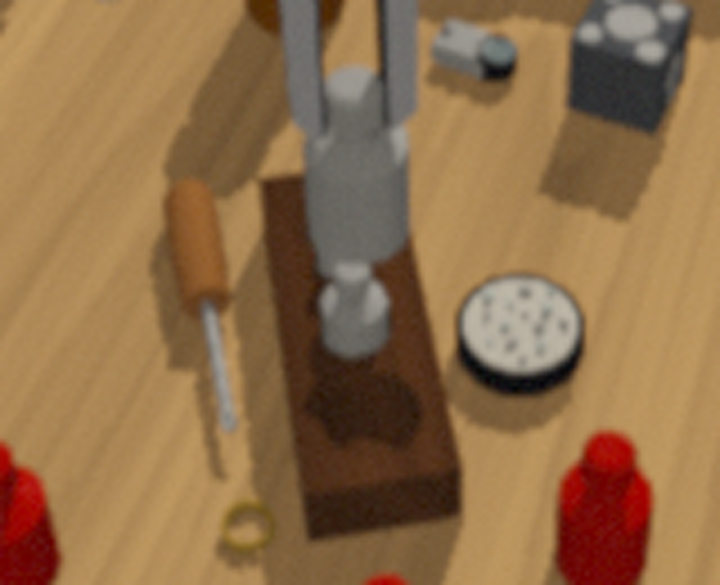

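The weight is held upright (5.1 N), with its underside at about 0.153 and the other weights still in place. Carrying it to above the shield centre.

apply_moves(
  deltas=[
    [255,0.2,-1.5,0.2,0,0,0],
    [255,0.4,-3,0,0,0,0],
    [255,0.6,-4,0,0,0,0],
    [255,0.6,-4,0,0,0,0],
    [255,0.6,-4,0,0,0,0],
    [255,0.6,-4,0,0,0,0],
    [255,0.6,-4,0,0,0,0],
    [255,0.6,-4,0,0,0,0],
    [255,0.6,-4,0,0,0,0],
    [255,0.6,-4,0,0,0,0],
  ],
)

```text
time_s: 15.5
ee_pos: [0.5936, -0.1118, 0.2328]
eef_rot: [-3.14, -0.001, 2.049]
force: [0.1, 0.7, -4.9]
grip_width: 0.0206
grip_force: 40.0
```

apply_moves(
  deltas=[
    [255,0.6,-4,0,0,0,0],
    [255,0.6,-3.5,0,0,0,0],
    [255,0.3,-2.5,0,0,0,0],
    [255,0.2,-1.5,0,0,0,0],
    [255,0.1,-0.5,0,0,0,0],
    [255,0,0,0,0,0,0],
    [255,0,0,0,0,0,0],
    [255,0,0,0,0,0,0],
  ],
)

```text
time_s: 16.3
ee_pos: [0.6123, -0.2284, 0.234]
eef_rot: [3.141, -0.0, 2.051]
force: [-0.1, 0.4, -4.6]
grip_width: 0.0203
grip_force: 40.0
```

```bash
python3 - <<'E'
from h import *
o=ctrl.get_obs();print(o["ee_pos"],o["eef_rot"],o["force"],o["grip_width"])
ims=[]
for n in("top","side"):
    c=ctrl.camera(n);u,v=proj(c,(.611,-.230,.12)).astype(int)
    print(n,u,v,"rimc",proj(c,(.611,-.230,.12)),"base",proj(c,o["ee_pos"]-[0,0,.08]))
    ims.append(cv2.resize(c["img"][v-45:v+45,u-40:u+40,::-1],(400,450),interpolation=cv2.INTER_CUBIC))
    if n=="side":
        im=ims[-1]
        for p,col in [((.611,-.230,.12),(0,0,255)),((.611,-.230,.07),(255,0,0))]:
            th=np.linspace(0,6.283,60);q=[(proj(c,(p[0]+.065*np.cos(t),p[1]+.065*np.sin(t),p[2]))-[u-40,v-45]+.5)*5 for t in th]
            for a in q: cv2.circle(im,tuple(int(x) for x in a),1,col,-1)
cv2.imwrite("pics/c7.png",np.hstack(ims))
E
```

```text
[ 0.61226682 -0.22836515  0.23401728] [ 3.14145274e+00 -4.51278875e-05  2.05105637e+00] [-0.08876871  0.39030133 -4.64738474] 0.020305658213396287
top 350 175 rimc [350.84690133 175.85937575] base [353.21416606 171.88769661]
side 262 123 rimc [262.58576343 123.67996083] base [262.26620151 112.5684684 ]
```

View pics/c7.png

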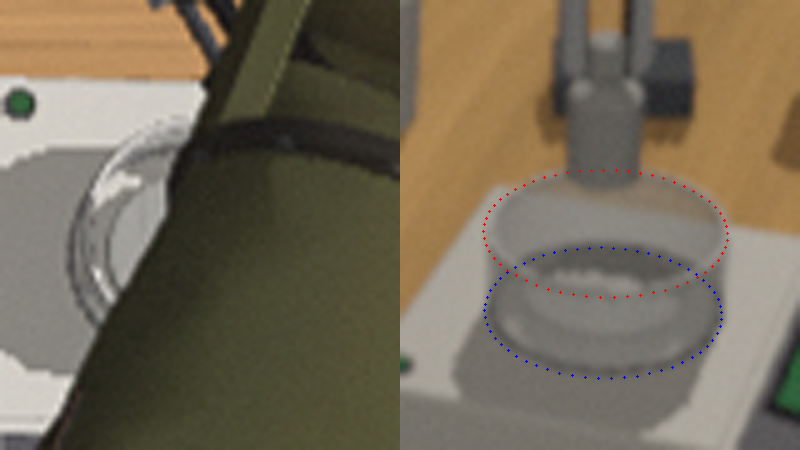

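The projected rim and base circles lie on the shield in the side view, so the centre (0.611, -0.230) holds. Lowering 62 mm.

apply_moves(
  deltas=[
    [255,-0.1,-0.15,0,0,0,0],
    [255,0,0,-0.8,0,0,0],
    [255,0,0,-1,0,0,0],
    [255,0,0,-1,0,0,0],
    [255,0,0,-1,0,0,0],
    [255,0,0,-0.8,0,0,0],
    [255,0,0,-0.6,0,0,0],
    [255,0,0,-0.4,0,0,0],
    [255,0,0,-0.3,0,0,0],
    [255,0,0,0,0,0,0],
  ],
)

```text
time_s: 17.4
ee_pos: [0.6111, -0.231, 0.1746]
eef_rot: [-3.141, -0.0, 2.05]
force: [0.0, 0.1, -5.5]
grip_width: 0.0208
grip_force: 40.0
```

apply_moves(
  deltas=[
    [255,0,0,-0.2,0,0,0],
    [255,0,0,0,0,0,0],
    [255,0,0,0,0,0,0],
    [255,0,0,0,0,0,0],
    [255,0,0,0,0,0,0],
  ],
)

```text
time_s: 17.9
ee_pos: [0.6112, -0.231, 0.1729]
eef_rot: [3.141, 0.0, 2.05]
force: [-0.6, -0.2, -4.5]
grip_width: 0.0204
grip_force: 40.0
```

```bash
python3 - <<'E'
from h import *
o=ctrl.get_obs();print(o["ee_pos"],o["eef_rot"],o["force"],o["grip_width"],o["time_s"])
c=ctrl.camera("side");u,v=proj(c,(.611,-.230,.11)).astype(int)
im=cv2.resize(c["img"][v-50:v+30,u-50:u+50,::-1],(800,640)[0:2],interpolation=cv2.INTER_CUBIC)[:600]
for x,y,z,r,col in [(.611,-.230,.082,.045,(0,0,255)),(*(o["ee_pos"]-[0,0,.0798]),.0195,(0,255,0))]:
    for t in np.linspace(0,6.283,40):
        a=(proj(c,(x+r*np.cos(t),y+r*np.sin(t),z))-[u-50,v-50]+.5)*8
        cv2.circle(im,tuple(int(k) for k in a),1,col,-1)
cv2.imwrite("pics/c8.png",im)
E
```

```text
[ 0.61117569 -0.23102247  0.1729327 ] [3.14149080e+00 9.70416040e-05 2.04977491e+00] [-0.61685207 -0.21526024 -4.54342681] 0.020383919891441213 17.9
```

View pics/c8.png

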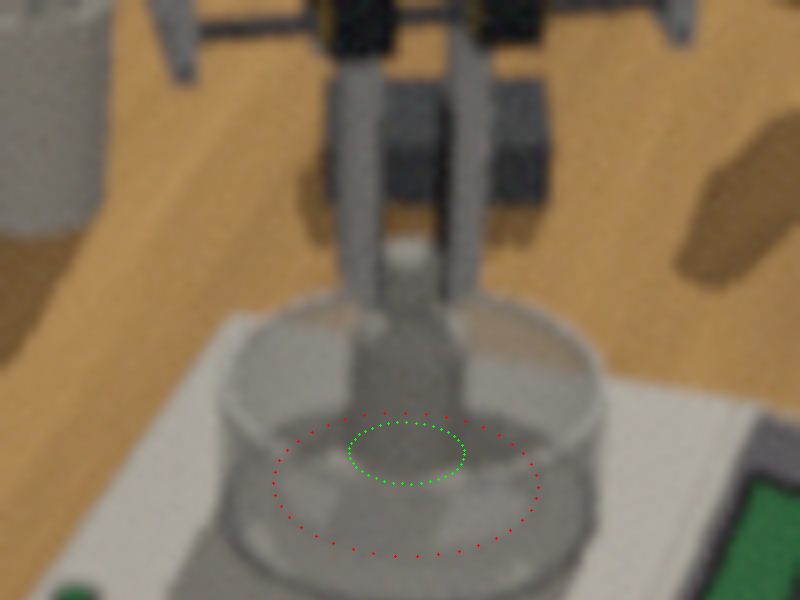

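The weight hangs upright. Its base outline is at (407,453), centred over the pan and shield (about x = 410), roughly 11 mm above the pan and clear of the shield. Handing in.

```bash
python3 -c "
from station import ctrl
print(ctrl.hand_in())"
```

```text
the job is handed in; nothing more can be done
None
```

I pressed the power, zero and calibrate keys in that order, each down to its stop and let up again. The job is handed in with the 500 g weight held upright, centred about 11 mm above the pan, at 17.9 s; the hand-in gave no verdict.

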